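# Close the tile jig to the gauge mark

## Task

Roll the knurled brass wheel of the blue tile jig under a fingertip, stroke by stroke in the direction of the white arrows, until the sliding fence has closed in so far that its yellow pointer stands opposite the red gauge mark on the scale. Move the fence only by the wheel, never touching the fence itself, pinch or lift nothing, leave the tile and everything else on the table where it is, and finish with the hand clear.

Things in the scene. Friction and masses are not known exactly. Their poses are not given: they have to be found in the camera images.
- jig: Tile jig screwed to the table: blue plate 15 mm thick, x -65 to +95, y -172 to +148 mm in its frame. Origin on the table; z up, +y from wheel to fixed fence. Fixed aluminium fence 16 mm thick at y = +128, top 45 mm above the table. Grey wheel housing 58 x 100 mm, top at 58 mm, centred at y = -107, white arrows on it point to +y. White scale, ticks 10 mm apart, along the +x edge.
- wheel_top (a point): Top of the wheel, at x = 0, y = -107, z = 77 mm in the jig's frame; fixed to the jig, does not turn. The brass wheel (24 ribs, 4 mm wide, 2 mm proud, every sixth dark) has a level axle along the jig's x, 32 mm below this point; radius 32 mm over the ribs, width 26 mm. It stands 19 mm above its housing and is the jig's highest part.
- wheel (a joint): Turn of the wheel, rad, 0 at the start, range -0.3 to 7.5. Grows as the wheel's top is rolled to the jig's +y (along the arrows); each rad moves the fence 10 mm to +y, so 32 mm of rim travel gives 10 mm of fence. Rolling back reopens it. Takes about 1.3 N along the rim; stays where it is left.
- fence: Sliding aluminium fence, 110 (x) x 14 (y) x 30 mm, its top 45 mm above the table, parallel to the fixed fence; the wheel drives it along the jig's y. Origin in the middle of its thickness, 15 mm above the table; it starts at y = -37 mm of the jig. Must not be touched.
- pointer (a point): Tip of the yellow pointer (3 mm wide blade) at the +x end of the sliding fence, on the blade's centre line, 26 mm above the table. It moves with the fence.
- mark: Red gauge mark on the scale: bar 22 mm along x, 6 mm wide (y), 6 mm high, with a 14 mm wide red tab at its +x end. Origin at the bar's centre, 17 mm above the table; axes as the jig's. It lies just beyond the pointer's tip, 22 to 55 mm to +y of where the pointer starts. The setting is right when pointer and origin have the same y in the jig's frame.
- tile: Loose white ceramic tile 70 x 70 x 8 mm lying on the jig's bed next to the fixed fence; it stays clear of the sliding fence when set to the mark. Origin: centre of underside. Leave alone.
- stamp_a: Loose wooden stamp block 45 x 45 x 40 mm with red rubber underneath, on the robot's side of the jig. Origin: centre of underside. Leave alone.
- stamp_b: Loose wooden stamp block 35 x 70 x 32 mm, off to the robot's right. Origin: centre of underside. Leave alone.
- cup: Loose terracotta cup, 72 mm wide, 65 mm high, on the far side of the jig. Origin: centre of underside. Leave alone.
- jar_blue: Loose blue paint jar with white cap, 64 mm wide, 95 mm high, on the far side of the jig. Origin: centre of underside. Leave alone.
- jar_yellow: Loose yellow paint jar with white cap, 68 mm wide, 100 mm high, to the robot's left. Origin: centre of underside. Leave alone.
- bottle: Loose blue paint bottle with white cap, 72 mm wide, 190 mm high, to the robot's left. Origin: centre of underside. Leave alone.
- saucer: Loose white saucer, 130 mm wide, 18 mm high, to the robot's right. Origin: centre of underside. Leave alone.

How it is judged (in metres and radians):
At the end, for the whole second after the job is handed in: The centre line of the pointer stands within 3 mm of the centre line of the red mark (that is, within the mark's 6 mm width), the wheel is at rest, and every loose thing is within 20 mm of where it stood (y of pointer in the frame of mark between -0.003 and 0.003 m and velocity of joint wheel between -0.05 and 0.05 rad/s and distance of each of tile, stamp_a, stamp_b, cup, jar_blue, jar_yellow, bottle, saucer from where it was at the start of the episode below 0.02 m); the robot touches nothing.
It fails at once if the sliding fence is touched or pushed (more than 2 N) (contact force between fence and anything else above 2 N).
It fails at once if a loose thing (tile, stamp blocks, cup, jars, bottle or saucer) is pushed, lifted or carried more than 20 mm (distance of any of tile, stamp_a, stamp_b, cup, jar_blue, jar_yellow, bottle, saucer from where it was at the start of the episode above 0.02 m).
It fails at once if the cup, a jar or the bottle is tipped over (angle between any of cup, jar_blue, jar_yellow, bottle's own z axis and vertical above 0.5 rad).
It also fails if it takes over 64 s, if anything falls off the work surface, if the arm or the gripper's body presses on something with over 40 N, if the wrist force passes 120 N, or if a joint passes its speed limit or range.

## Robot

A 7-joint arm with a two-finger parallel gripper is mounted at the origin on the work surface. World frame = base frame: x ahead of the robot, y to its left, z up, the work surface at z = 0. Lengths are in mm, angles in rad, forces in N, time in s.
With the tool pointing down it reaches from about 400 to 850 mm from the base axis. Payload 4.5 kg.
Tool frame: the origin (TCP) lies midway between the tips of the shut fingers; the grasp point (between the pads) lies ctrl.grasp_offset behind it (ctrl.grasp_offset is the distance from the TCP to the grasp point, in mm); z points along the fingers, y is the line along which they close (so a half turn about z gives the same grasp; the last joint's range is limited). The gripper opens to 85 mm and grips with 20 to 120 N. Pads are 22 mm wide; open, the fingers measure 114 mm over their backs; the gripper's body (76 mm by 85 mm) begins 54 mm behind the grasp point. The pads swing forward as they close: fully open they stand 13 mm farther back than shut.
Start: joints at [1.197, 0.689, -0.195, 1.565, 0.157, 0.902, -0.215], TCP at [247.9, -573.759, 231.317] pointing down, gripper open.
Joint ranges: [-3.01, 3.01], [-0.46, 2.08], [-1.47, 1.51], [0.13, 2.56], [-1, 4.14], [0.04, 2.09], [-2.66, 2.66]. Speed limits (rad/s): [2.57, 2.57, 3.14, 3.14, 3.14, 3.14, 3.14].

## Interface

Orientations are given as a rotation vector (axis times angle).
In Python, from station import ctrl gives the robot as it stands.
- The arm moves only by the tool move_arm, never from a script. Its argument "plan" is a list that holds one entry, the list of rows, each a list of 5 numbers: the finger opening in cm, from 0 to 8.54, then the shift along the tool's x, y, z in cm, then the turn about the tool's z in rad. A call has 1 to 12 rows; each row shifts and turns the commanded pose from where the row before left it, along the tool's axes as they then stand; what a row does not reach is not made up. A row lasts 1/10 s, in which the tool goes at most 50 mm and 8.59 degrees, less where a joint would pass 70% of its speed; a pose out of reach is approached as far as the arm can. A call is refused whole if a number of a shift passes 5 or a number of a turn 0.15, either way. A call with a gripper value outside its range is refused whole. The fingers move at their own pace and stop on an object; "grip_force" is the grip in N (left out, the last holds). Time passes only in rows, so rows that do not move let the fingers close. It gives the time, the measured TCP pose, the force, the opening and the grip force at its end, in the units of the state.
- ctrl.get_obs(): the state, without advancing time (a new reading comes with each control period).
- ctrl.snapshot(name): name is "side" or "top"; returns a dict with "color" (480x640x3 uint8, red, green, blue), "camera_matrix" (3x3 intrinsics, pixels), "pose" (4x4, takes a point from camera to world coordinates). Camera axes: x right, y up, looking along -z (the intrinsics and any distortion apply to the point x, -y, -z); pixel columns grow to the right and rows downward; lengths in mm; the calibration is good to about 2 mm. A picture is of the moment at which its call begins. There is no depth.
- ctrl.close_job(): hands the job in; it is judged then, once.
Trained networks look in the newest picture that a camera, given by its name, has taken for a name from the list of things; names that differ only in an ending like _2 or _b are one class to them, and where a whole thing is asked for, a point or a joint stands for the part that bears it (a point fixed in the world has none). Each returns a list of dicts, best first, with "score" (0 to 1); they miss things now and then, are a little off and sometimes report something else, mostly with a low value. They report only what shows in the picture. A call takes as long as a camera call.
- ctrl.recognise(camera, name): "location" ([x, y, z] in mm, in the coordinates of the camera as it stood for that picture, good to about 4 mm: the middle of the surface that is visible of it).
The state is a dict: "time_s": time; "joints": joint angles; "qvel": joint speeds; "joint_efforts": joint torques, N m; "tcp_pos": TCP position; "tcp_rot": TCP orientation; "wrist_force": force on the tool from outside, world axes, zero at the start; "moment": the same for the moment, N m; "opening": finger opening in mm; "grip_force": force on a finger pad.
Only numpy, scipy, OpenCV 4.12 (cv2) and the standard library are available. Lean on these libraries where they do the work, as an engineer would, in place of code of your own. Each camera call takes 0.05 s, during which the arm holds its last target. There are 200 camera calls.

## Working session

There is one attempt and no reset: what is moved stays moved. The work goes in short steps, Python scripts to look and compute and a tool call to move; the robot and the scene stay as the last step left them, time stands still between calls to the robot, and variables do not carry over. Pictures are saved under pics/ and viewed, at most 10 in all, crops included, and the job is handed in when it is done.

Besides the shell and the picture viewer there is one more tool, called after "Request:" as name(argument=value, ...) on one line, values as JSON. move_arm: Moves the arm, as the interface text tells. Its arguments: {"type":"object","properties":{"plan":{"type":"array"},"grip_force":{"type":"number"}},"required":["plan"]}

```bash
mkdir -p pics; cat > h.py <<'E'
import numpy as np, cv2
from scipy.spatial.transform import Rotation as R
from station import ctrl
def snap(n,f=None):
    s=ctrl.snapshot(n)
    if f: cv2.imwrite('pics/'+f,s['color'][:,:,::-1])
    return s
def pix2w(s,u,v,z):
    K=s['camera_matrix'];P=s['pose']
    d=np.linalg.inv(K)@[u,v,1]; d=P[:3,:3]@[d[0],-d[1],-d[2]]
    o=P[:3,3]; return o+d*(z-o[2])/d[2]
def w2pix(s,p):
    P=s['pose'];c=P[:3,:3].T@(np.array(p)-P[:3,3]);q=s['camera_matrix']@[c[0],-c[1],-c[2]];return q[:2]/q[2]
def rec(s,cam,n):
    return [(round(r['score'],2),np.round((s['pose']@[*r['location'],1])[:3],1)) for r in ctrl.recognise(cam,n)[:2]]
E
python3 - <<'E'
from h import *
np.set_printoptions(suppress=True,precision=2)
o=ctrl.get_obs();print(o['time_s'],o['tcp_pos'],o['tcp_rot'],o['opening'],ctrl.grasp_offset)
print(R.from_rotvec(o['tcp_rot']).as_matrix())
for c in('top','side'):
    s=snap(c,c+'1.png');print(c,s['pose'],s['camera_matrix'])
    for n in('jig','wheel_top','wheel','fence','pointer','mark','tile'):
        try: print(n,rec(s,c,n))
        except Exception as e: print(n,e)
E
```

```text
0.0 [ 247.55 -573.17  230.44] [-3.07 -0.64  0.  ] 85.64864295169298 18.700000000000003
[[ 0.92  0.4  -0.  ]
 [ 0.4  -0.92  0.  ]
 [-0.   -0.   -1.  ]]
top [[   0.02    0.98   -0.2   350.7 ]
 [  -1.      0.02   -0.02  -14.44]
 [  -0.01    0.2     0.98 1214.37]
 [   0.      0.      0.      1.  ]] [[466.69   0.   311.42]
 [  0.   466.69 231.31]
 [  0.     0.     1.  ]]
jig [(0.62, array([ 665.1, -188.1,   26. ]))]
wheel_top [(0.82, array([540.7, -68.5,  14.9]))]
wheel [(0.61, array([451.8, 403. , 102.5])), (0.53, array([ 392.4, -381. ,   32.4]))]
fence [(0.81, array([515.1, -77.7,  47. ]))]
pointer [(0.51, array([515.6, -81.7,  49.9]))]
mark []
tile [(0.66, array([537.3,  38.6,  20.1]))]
side [[    1.       0.03    -0.05   522.08]
 [   -0.06     0.59    -0.81 -1340.88]
 [    0.       0.81     0.59  1056.1 ]
 [    0.       0.       0.       1.  ]] [[589.35   0.   320.09]
 [  0.   589.35 233.19]
 [  0.     0.     1.  ]]
jig [(0.66, array([ 540.6, -112. ,   18.3]))]
wheel_top [(0.65, array([ 539.2, -112. ,   14.9]))]
wheel [(0.56, array([ 501.2, -158.8,   73.4]))]
fence [(0.82, array([533. , -82.8,  42.1])), (0.32, array([712.7,   8.2,  60.5]))]
pointer [(0.64, array([535.3, -77. ,  42.6]))]
mark []
tile [(0.86, array([533. ,  37.2,  20.2])), (0.55, array([594.9, 380.7,  95.6]))]
```

View pics/top1.png

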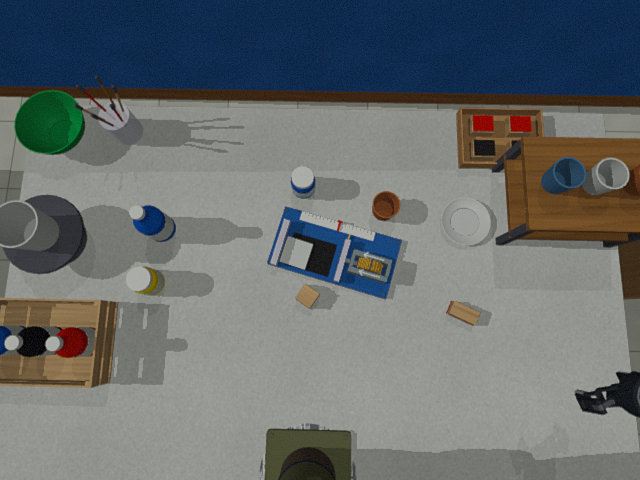

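View pics/side1.png

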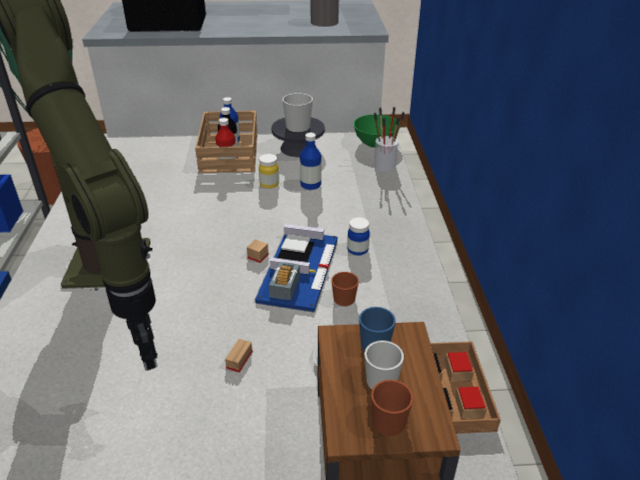

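The top view shows the jig with its fixed fence at (282,240), the wheel at (371,265), the red mark near (340,226) and the arrows pointing left. The side view agrees, with the wheel at (285,278). I'll take zoomed crops to fit the jig pose.

```bash
python3 - <<'E'
import cv2
a=cv2.imread('pics/top1.png')[202:302,262:410];cv2.imwrite('pics/tc.png',cv2.resize(a,None,fx=5.4,fy=5.4,interpolation=cv2.INTER_CUBIC))
a=cv2.imread('pics/side1.png')[222:312,250:350];cv2.imwrite('pics/sc.png',cv2.resize(a,None,fx=6.5,fy=6.5,interpolation=cv2.INTER_CUBIC))
E
```

```text
(no output)
```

View pics/tc.png

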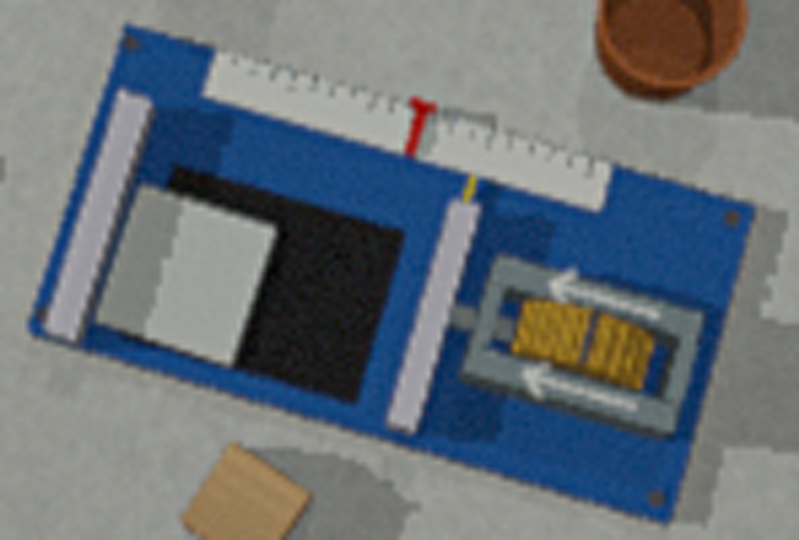

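View pics/sc.png

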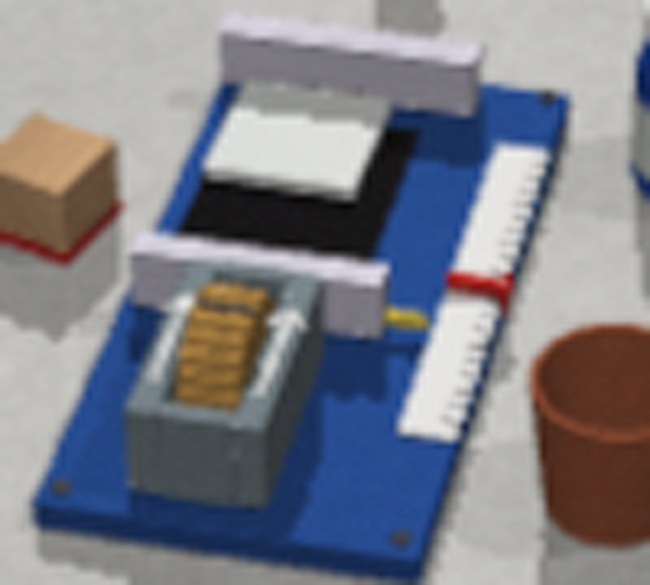

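The crops show the plate corners clearly. In the top crop they are at (125,25), (752,207), (668,522) and (33,325), and the mark is at about (417,130). In the side crop the pointer tip is at (425,320) and the mark at (480,285).

```bash
cat > fit.py <<'E'
from h import *
from scipy.optimize import least_squares
np.set_printoptions(suppress=True,precision=2)
def full(p,o,f): return np.array([(p[0]+.5)/f-.5+o[0],(p[1]+.5)/f-.5+o[1]])
C=lambda sx,sy:np.array([95 if sx>0 else -65,148 if sy>0 else -172,15.])
T=[(C(1,1),(125,25)),(C(1,-1),(752,207)),(C(-1,-1),(668,522)),(C(-1,1),(33,325))]
S=[(C(-1,-1),(38,503)),(C(1,-1),(418,558)),(C(1,1),(568,97))]
def J2W(q,p): c,s=np.cos(q[2]),np.sin(q[2]); return np.array([q[0]+c*p[0]-s*p[1],q[1]+s*p[0]+c*p[1],p[2]])
def W2J(q,p): c,s=np.cos(q[2]),np.sin(q[2]); d=np.array(p)-[q[0],q[1],0]; return np.array([c*d[0]+s*d[1],-s*d[0]+c*d[1],d[2]])
E
python3 - <<'E'
from fit import *
st=snap('top');ss=snap('side')
t=[(p,full(u,(262,202),5.4),st) for p,u in T]; s=[(p,full(u,(250,222),6.5),ss) for p,u in S]
for L in(t,s,t+s):
    r=least_squares(lambda q:np.concatenate([w2pix(c,J2W(q,p))-u for p,u,c in L]),[540,-60,-.25]);q=r.x
    print(q,r.fun)
    print('wheeltop',J2W(q,[0,-107,77]))
    for c in(st,ss):
        im=cv2.cvtColor(c['color'],cv2.COLOR_RGB2HSV);A=c['color'].astype(int)
        v,u=np.mgrid[:480,:640]; ref=w2pix(c,J2W(q,[90,10,17])); box=np.hypot(u-ref[0],v-ref[1])<14
        red=box&(A[...,0]>100)&(A[...,0]>2*A[...,1])&(A[...,0]>2*A[...,2])
        yel=(np.hypot(u-w2pix(c,J2W(q,[62,-37,26]))[0],v-w2pix(c,J2W(q,[62,-37,26]))[1])<8)&(A[...,0]>1.6*A[...,2])&(A[...,1]>1.4*A[...,2])&(A[...,0]>70)
        for n,m,z in(('red',red,20),('yel',yel,26)):
            if m.sum(): print(n,m.sum(),W2J(q,pix2w(c,u[m].mean(),v[m].mean(),z)))
np.save('q.npy',q)
E
```

```text
[530.43 -40.75  -0.27] [ 0.09 -0.99  0.93 -0.43  0.47  0.48 -1.49  0.79]
wheeltop [ 501.69 -143.81   77.  ]
red 25 [85.74 -3.97 20.  ]
yel 6 [ 61.3  -36.96  26.  ]
red 26 [84.28 -2.96 20.  ]
yel 12 [ 57.56 -39.63  26.  ]
[529.59 -40.09  -0.26] [-0.86  0.01  0.64  0.4   0.24 -0.71]
wheeltop [ 501.68 -143.38   77.  ]
red 25 [86.68 -5.07 20.  ]
yel 6 [ 61.98 -37.87  26.  ]
red 26 [85.23 -4.05 20.  ]
yel 12 [ 58.22 -40.51  26.  ]
[530.26 -40.59  -0.27] [-0.09 -0.83  0.83 -0.54  0.51  0.41 -1.54  1.   -0.93 -0.01  0.5   0.61
  0.72 -0.48]
wheeltop [ 501.76 -143.73   77.  ]
red 25 [85.93 -4.27 20.  ]
yel 6 [ 61.41 -37.21  26.  ]
red 26 [84.48 -3.26 20.  ]
yel 12 [ 57.67 -39.87  26.  ]
```

```bash
cat > tj.py <<'E'
from fit import *
q=np.load('q.npy')
def show():
    o=ctrl.get_obs();x=R.from_rotvec(o['tcp_rot']).as_matrix()
    print(o['time_s'],'jig',W2J(q,o['tcp_pos']),'yaw err',np.arctan2(x[1,0],x[0,0])-q[2],'z',x[:,2],'F',o['wrist_force'],o['opening'])
E
python3 -c "
from tj import *
print(q);show()"
```

```text
[530.26 -40.59  -0.27]
0.9 jig [-130.17 -589.12  231.34] yaw err 0.6773991689158742 z [ 0. -0. -1.] F [ 0.58 -0.69 -0.72] 85.3128280668276
```

Request:
move_arm(plan=[[[0,0,0,0,0.135],[0,0,0,0,0.135],[0,0,0,0,0.135],[0,0,0,0,0.135],[0,0,0,0,0.135],[0,0,0,0,0]]])

```text
time_s: 1.5
tcp_pos: [248.1, -573.7, 231.3]
tcp_rot: [3.113, -0.419, -0.0]
wrist_force: [-0.1, 0.0, -0.8]
opening: 0.1
grip_force: 0.0
```

```bash
python3 -c "
from tj import *
show()"
```

```text
1.5 jig [-129.98 -588.97  231.34] yaw err 0.002294633320292172 z [-0. -0. -1.] F [-0.05  0.02 -0.8 ] 0.09301509824206529
```

Request:
move_arm(plan=[[[0,1.2,-4.2,0,0],[0,1.2,-4.2,0,0],[0,1.2,-4.2,0,0],[0,1.2,-4.2,0,0],[0,1.2,-4.2,0,0],[0,1.2,-4.2,0,0],[0,1.2,-4.2,0,0],[0,1.2,-4.2,0,0],[0,1.2,-4.2,0,0],[0,1.1,-4.2,0,0],[0,1.1,-4.2,0,0],[0,0,0,0,0]]])

```text
time_s: 2.7
tcp_pos: [499.4, -154.7, 231.3]
tcp_rot: [-3.112, 0.393, -0.005]
wrist_force: [0.1, -0.5, -0.6]
opening: 0.3
grip_force: 0.0
```

Request:
move_arm(plan=[[[0,0,0,3,0],[0,0,0,3,0],[0,0,0,3,0],[0,0,0,2,0],[0,0,0,0,0]]])

```text
time_s: 3.2
tcp_pos: [493.4, -162.2, 119.1]
tcp_rot: [-3.113, 0.414, 0.008]
wrist_force: [-1.3, 0.2, 0.8]
opening: 0.3
grip_force: 0.0
```

```bash
python3 - <<'E'
from tj import *
show()
for c,o in(('top',(330,220)),('side',(220,180))):
    a=snap(c)['color'][o[1]:o[1]+130,o[0]:o[0]+100,::-1]
    cv2.imwrite(f'pics/{c}2.png',cv2.resize(a,None,fx=4,fy=4,interpolation=cv2.INTER_CUBIC))
a=np.hstack([cv2.imread('pics/top2.png'),cv2.imread('pics/side2.png')]);cv2.imwrite('pics/b2.png',a)
E
```

```text
3.2 jig [  -3.14 -127.06  119.12] yaw err 0.004905579085881795 z [-0.  0. -1.] F [-1.32  0.22  0.81] 0.2997424574742825
```

View pics/b2.png

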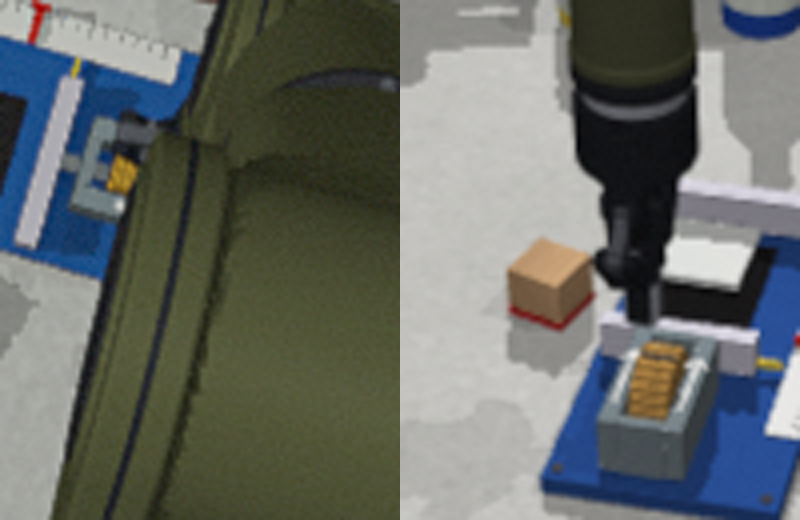

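The side view shows the shut tip above the wheel (crop 640,315) and nothing else near it. Next I'll feel for the wheel from above.

Request:
move_arm(plan=[[[0,0.3,-0.8,1.5,0],[0,0,0,1.5,0],[0,0,0,0.8,0],[0,0,0,0,0]]])

```text
time_s: 3.7
tcp_pos: [500.1, -155.2, 82.7]
tcp_rot: [-3.114, 0.417, 0.002]
wrist_force: [0.3, 0.3, -0.5]
opening: 0.2
grip_force: 0.0
```

Request:
move_arm(plan=[[[0,0,0,0.2,0],[0,0,0,0.1,0],[0,0,0,0,0]]])

```text
time_s: 4.0
tcp_pos: [500.5, -155.7, 80.6]
tcp_rot: [3.113, -0.419, 0.001]
wrist_force: [-0.0, 0.2, 0.1]
opening: -0.1
grip_force: 0.0
```

Request:
move_arm(plan=[[[0,0,0,0.2,0],[0,0,0,0.1,0],[0,0,0,0,0]]])

```text
time_s: 4.3
tcp_pos: [500.2, -155.6, 77.2]
tcp_rot: [3.114, -0.419, -0.0]
wrist_force: [0.8, -0.2, 0.0]
opening: -0.0
grip_force: 0.0
```

Request:
move_arm(plan=[[[0,0,0,0.1,0],[0,0,0,0,0]]])

```text
time_s: 4.5
tcp_pos: [500.2, -155.6, 76.2]
tcp_rot: [3.114, -0.418, -0.0]
wrist_force: [0.1, 0.3, -0.5]
opening: 0.1
grip_force: 0.0
```

Request:
move_arm(plan=[[[0,0,0,0.1,0],[0,0,0,0.05,0],[0,0,0,0,0]]])

```text
time_s: 4.8
tcp_pos: [500.1, -156.4, 75.6]
tcp_rot: [3.112, -0.42, 0.001]
wrist_force: [-0.8, -1.1, 8.1]
opening: 0.0
grip_force: 4.0
```

Request:
move_arm(plan=[[[0,0,-0.5,0,0],[0,0,0,0,0]]])

```text
time_s: 5.0
tcp_pos: [501.3, -152.3, 76.3]
tcp_rot: [3.111, -0.42, 0.001]
wrist_force: [-3.7, -2.3, 14.4]
opening: -0.1
grip_force: 7.4
```

Request:
move_arm(plan=[[[0,0,-0.5,-0.05,0],[0,0,-0.5,0,0],[0,0,-0.5,0,0],[0,0,-0.5,0.05,0],[0,0,0,0,0]]])

```text
time_s: 5.5
tcp_pos: [507.3, -130.4, 75.5]
tcp_rot: [-3.113, 0.417, -0.001]
wrist_force: [-1.3, 1.7, 7.5]
opening: 0.1
grip_force: 3.6
```

```bash
cat > look.py <<'E'
from tj import *
import sys
show()
c=snap('side');A=c['color'].astype(int)
v,u=np.mgrid[:480,:640]
ref=w2pix(c,J2W(q,[84,-4,20]))
red=(np.hypot(u-ref[0],v-ref[1])<14)&(A[...,0]>100)&(A[...,0]>2*A[...,1])&(A[...,0]>2*A[...,2])
best=[w2pix(c,J2W(q,[60,y,26])) for y in np.arange(-40,6)]
near=np.min([np.hypot(u-b[0],v-b[1]) for b in best],axis=0)<5
yel=near&(A[...,0]>1.6*A[...,2])&(A[...,1]>1.4*A[...,2])&(A[...,0]>70)&(A[...,1]>.55*A[...,0])
for n,m,z in(('red',red,20),('yel',yel,26)):
    if m.sum(): print(n,m.sum(),W2J(q,pix2w(c,u[m].mean(),v[m].mean(),z)))
if len(sys.argv)>1:
    a=c['color'][222:312,250:350,::-1];cv2.imwrite('pics/'+sys.argv[1],cv2.resize(a,None,fx=6.5,fy=6.5,interpolation=cv2.INTER_CUBIC))
E
python3 look.py s3.png
```

```text
5.5 jig [  1.82 -92.7   75.48] yaw err 0.003500486656499213 z [ 0.  0. -1.] F [-1.29  1.71  7.49] 0.10557877089597618
red 27 [84.65 -3.5  20.  ]
yel 10 [ 57.16 -31.22  26.  ]
```

View pics/s3.png

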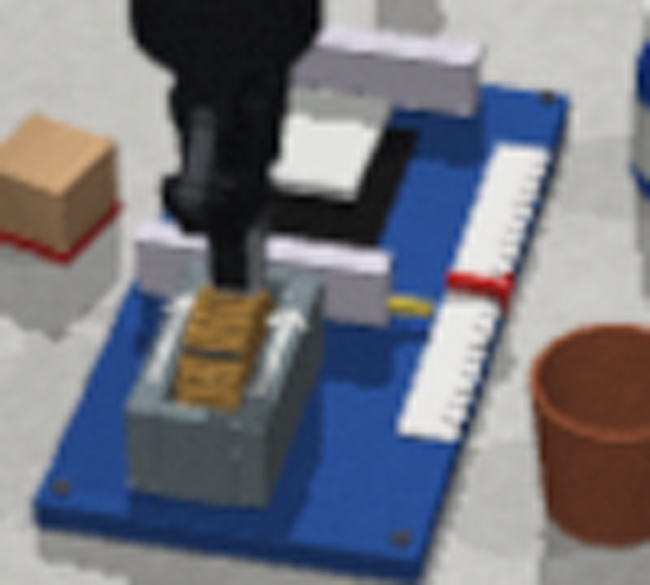

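The first stroke worked: the pointer moved about 8.4 mm (yellow at crop 408,307, red at 480,285). On to the next strokes.

Request:
move_arm(plan=[[[0,0,0,-1.2,0],[0,0,2.8,0,0],[0,0,0,0,0],[0,0,0,1.1,0],[0,0,0,0.1,0],[0,0,-0.5,0,0],[0,0,-0.5,-0.05,0],[0,0,-0.5,0,0],[0,0,-0.5,0,0],[0,0,-0.5,0,0],[0,0,-0.3,0.05,0],[0,0,0,0,0]]])

```text
time_s: 6.75
tcp_pos: [507.2, -130.0, 74.5]
tcp_rot: [-3.113, 0.415, 0.0]
wrist_force: [1.3, 0.6, 0.9]
opening: 0.4
grip_force: 0.9
```

```bash
python3 look.py
```

```text
6.75 jig [  1.56 -92.28  74.53] yaw err 0.0042357939180047155 z [-0.  0. -1.] F [1.3  0.6  0.94] 0.3548015380839811
red 26 [84.48 -3.26 20.  ]
yel 10 [ 57.94 -22.14  26.  ]
```

Request:
move_arm(plan=[[[0,0,0,-1.2,0],[0,0,2.8,0,0],[0,0,0,0,0],[0,0,0,1.1,0],[0,0,0,0.1,0],[0,0,-0.5,0,0],[0,0,-0.5,-0.05,0],[0,0,-0.5,0,0],[0,0,-0.5,0,0],[0,0,-0.5,0,0],[0,0,-0.3,0.05,0],[0,0,0,0,0]]])

```text
time_s: 8.0
tcp_pos: [508.1, -129.4, 75.0]
tcp_rot: [-3.113, 0.414, -0.003]
wrist_force: [0.8, 2.8, 7.0]
opening: -0.2
grip_force: 3.4
```

Request:
move_arm(plan=[[[0,0,0,-3,0],[0,0,3,-3,0],[0,0,5,-3,0],[0,0,5,0,0],[0,0,5,0,0],[0,0,5,0,0],[0,0,0,0,0]]])

```text
time_s: 8.7
tcp_pos: [443.7, -355.1, 160.2]
tcp_rot: [3.105, -0.436, -0.002]
wrist_force: [0.1, 0.4, 0.2]
opening: -0.5
grip_force: 0.0
```

```bash
python3 look.py; python3 - <<'E'
import cv2,numpy as np
from h import *
a=snap('top')['color'][205:255,315:375,::-1];b=snap('side')['color'][250:285,300:342,::-1]
f=lambda i,w:cv2.resize(i,(w,480),interpolation=cv2.INTER_CUBIC)
cv2.imwrite('pics/m4.png',np.hstack([f(a,400),f(b,400)]))
E
```

```text
8.7 jig [   0.36 -326.24  160.24] yaw err -0.009730438813253528 z [-0.   -0.01 -1.  ] F [0.1  0.45 0.16] -0.4760300450809708
red 26 [84.48 -3.26 20.  ]
yel 11 [ 57.57 -12.58  26.  ]
```

View pics/m4.png

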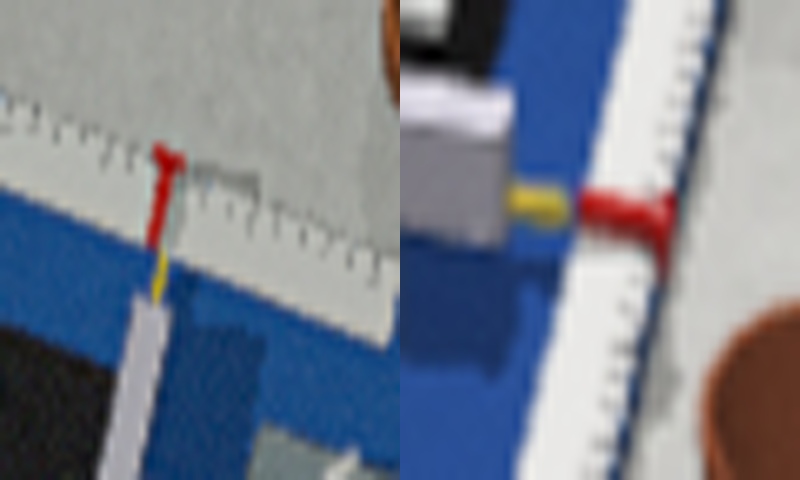

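Both views show the pointer still about 5 mm short of the mark: in the top view its line at (160,275) passes right of the bar's (160,205). I'll refine that with the top view.

```bash
cat > gap.py <<'E'
from tj import *
# blade / bar centre-lines in jig y by colour-weighted sampling on lines y at given x,z
def prof(I,c,xs,z,ys,w):
    out=[]
    for x in xs:
        P=np.float32([w2pix(c,J2W(q,[x,y,z])) for y in ys])
        s=cv2.remap(I,P[None,:,0],P[None,:,1],cv2.INTER_LINEAR)[0]
        out.append(w(s))
    p=np.mean(out,0); p=np.clip(p-np.median(p)-.25*(p.max()-np.median(p)),0,None); k=p.argmax(); m=abs(ys-ys[k])<7
    return (p*ys)[m].sum()/p[m].sum()
for cam in('top','side'):
    I=np.mean([ctrl.snapshot(cam)['color'].astype(np.float32) for _ in range(3)],0).astype(np.float32);c=ctrl.snapshot(cam)
    yr=np.arange(-25,20,.25)
    red=prof(I,c,np.arange(77,92,2),20,yr,lambda s:s[:,0]-(s[:,1]+s[:,2])/2)
    yel=prof(I,c,np.arange(58,66,1),26,yr,lambda s:np.minimum(s[:,0],s[:,1])-s[:,2])
    print(cam,'red',red,'yel',yel,'gap',red-yel)
print(ctrl.get_obs()['time_s'])
E
python3 gap.py
```

```text
top red -4.494786483198507 yel -10.17671267749589 gap 5.681926194297383
side red -2.3913695127028762 yel -11.796792224391222 gap 9.405422711688345
9.25
```

The top view looks nearly straight down on jig y, so its gap of about 5.5 mm is the one to trust. The side view depends heavily on height. That calls for roughly 17 mm more of rim travel.

Request:
move_arm(plan=[[[0,0,-5,0,0],[0,0,-5,0,0],[0,0,-5,0,0],[0,0,-5,2,0],[0,0,0,3,0],[0,0,0,2,0],[0,0,0,0,0]]])

```text
time_s: 9.95
tcp_pos: [498.4, -155.7, 89.9]
tcp_rot: [-3.113, 0.416, 0.007]
wrist_force: [-1.4, 0.0, -0.0]
opening: -0.1
grip_force: 0.0
```

```bash
python3 -c "
from tj import *
show()"
```

```text
9.95 jig [  -0.05 -119.39   89.94] yaw err 0.004050328050010488 z [-0.  0. -1.] F [-1.42  0.01 -0.  ] -0.12067291271347404
```

Request:
move_arm(plan=[[[0,0,0,1.2,0],[0,0,0,0,0],[0,0,0,0,0]]])

```text
time_s: 10.25
tcp_pos: [500.1, -157.4, 80.4]
tcp_rot: [3.113, -0.42, 0.001]
wrist_force: [-1.4, 0.3, -0.4]
opening: 0.1
grip_force: 0.0
```

Request:
move_arm(plan=[[[0,0,0,0.4,0],[0,0,0,0.1,0],[0,0,-0.5,0,0],[0,0,-0.5,-0.05,0],[0,0,-0.5,0,0],[0,0,-0.3,0,0],[0,0,0,0,0]]])

```text
time_s: 10.95
tcp_pos: [505.5, -138.5, 76.3]
tcp_rot: [-3.113, 0.417, -0.002]
wrist_force: [0.1, 1.4, 6.4]
opening: -0.1
grip_force: 3.5
```

Request:
move_arm(plan=[[[0,0,0,-3,0],[0,0,3,-3,0],[0,0,5,-3,0],[0,0,5,0,0],[0,0,5,0,0],[0,0,5,0,0],[0,0,0,0,0],[0,0,0,0,0]]])

```text
time_s: 11.75
tcp_pos: [445.0, -355.5, 161.1]
tcp_rot: [-3.113, 0.424, 0.0]
wrist_force: [-0.2, 0.5, -1.3]
opening: 0.2
grip_force: 0.0
```

```bash
python3 gap.py; python3 - <<'E'
from tj import *
show()
a=snap('top')['color'][205:255,315:375,::-1];b=snap('side')['color'][250:285,300:342,::-1]
f=lambda i,w:cv2.resize(i,(w,w*i.shape[0]//i.shape[1]),interpolation=cv2.INTER_CUBIC)
cv2.imwrite('pics/m5.png',np.hstack([f(a,400),f(b,400)[:333]]))
E
```

```text
top red -4.4903036312099385 yel -3.6474916136654723 gap -0.8428120175444662
side red -2.398141173792562 yel -6.026110962669011 gap 3.6279697888764493
12.15
12.15 jig [   2.46 -324.02  161.23] yaw err 0.004178446257374235 z [ 0.  0. -1.] F [ 0.69 -0.78 -0.28] -0.24867222993908858
```

View pics/m5.png

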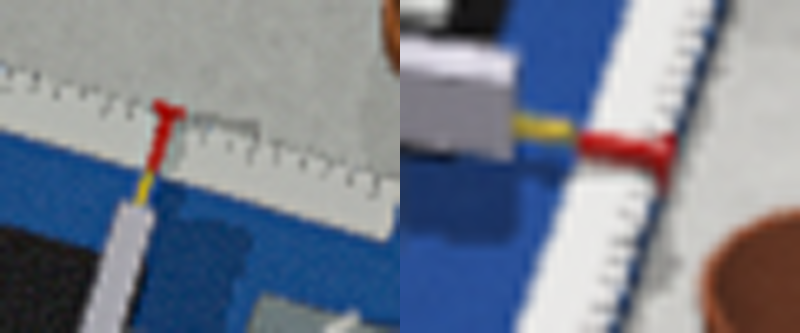

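In the top view the pointer stands about 1 mm past the mark line, but the side view suggests it's still short. I'll check that against edges of known height: the fence's bottom and top edges, and the bar's bottom edge.

```bash
cat > chk.py <<'E'
from tj import *
def P(I,c,xs,z,ys,w):
    return np.mean([w(cv2.remap(I,*[np.float32([[w2pix(c,J2W(q,[x,y,z]))[k] for y in ys]]) for k in(0,1)],cv2.INTER_LINEAR)[0]) for x in xs],0)
def cross(p,ys,up=True):  # half-level crossings
    h=(p.max()+p.min())/2;d=p-h
    return [(round(float(ys[i]-d[i]*(ys[i+1]-ys[i])/(d[i+1]-d[i])),2),'+' if d[i]<0 else '-') for i in range(len(p)-1) if d[i]*d[i+1]<0]
R_=lambda s:s[:,0]; rd=lambda s:s[:,0]-(s[:,1]+s[:,2])/2; yl=lambda s:np.minimum(s[:,0],s[:,1])-s[:,2]
for cam in('top','side'):
    I=np.mean([ctrl.snapshot(cam)['color'].astype(np.float32) for _ in range(2)],0).astype(np.float32);c=ctrl.snapshot(cam)
    ys=np.arange(-22,16,.5)
    print(cam,'fence top z45 (expect y-7,y+7)',cross(P(I,c,np.arange(-10,52,4),45,ys,R_),ys))
    print('fence bottom z15 (y-7)',cross(P(I,c,np.arange(42,53,2),15,np.arange(-30,5,.5),R_),np.arange(-30,5,.5)))
    print('red z20',cross(P(I,c,np.arange(78,90,2),20,ys,rd),ys),'z15',cross(P(I,c,np.arange(78,90,2),15,ys,rd),ys))
    print('yel z26',cross(P(I,c,np.arange(57,64,1),26,ys,yl),ys))
    for z,n in((45,'fixed fence top 120/136'),):
        yy=np.arange(105,146,.5);print(n,cross(P(I,c,np.arange(-20,45,4),z,yy,R_),yy))
    yy=np.arange(-190,-160,.5);print('plate front z15 (-172)',cross(P(I,c,np.arange(-40,85,8),15,yy,lambda s:s[:,2]-s[:,0]),yy))
    yy=np.arange(140,160,.5);print('plate back z15 (148)',cross(P(I,c,np.arange(60,85,4),15,yy,lambda s:s[:,2]-s[:,0]),yy))
E
python3 chk.py
```

```text
top fence top z45 (expect y-7,y+7) [(-11.04, '+'), (3.82, '-')]
fence bottom z15 (y-7) [(-10.87, '+')]
red z20 [(-7.29, '+'), (-1.73, '-')] z15 [(-7.22, '+'), (-1.69, '-')]
yel z26 [(-6.01, '+'), (-1.16, '-')]
fixed fence top 120/136 [(118.76, '+'), (136.4, '-'), (143.02, '+')]
plate front z15 (-172) [(-171.12, '+')]
plate back z15 (148) [(147.2, '-')]
side fence top z45 (expect y-7,y+7) [(-13.34, '+'), (4.06, '-')]
fence bottom z15 (y-7) [(-8.0, '+')]
red z20 [(-8.19, '+'), (2.83, '-')] z15 [(-2.32, '+'), (8.8, '-')]
yel z26 [(-11.86, '+'), (-0.51, '-')]
fixed fence top 120/136 [(119.74, '+')]
plate front z15 (-172) [(-183.51, '+')]
plate back z15 (148) [(146.12, '-')]
```

```bash
python3 -c "
from h import *
print(ctrl.close_job())"
```

```text
the job is handed in; nothing more can be done
None
```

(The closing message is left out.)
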